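# Put the copper welding wire away in the dry box

### The job

Pull the dry box's drop-down flap well open, slide the spool of copper-coloured welding wire up off its spindle and stand it upright on the floor inside the box, then push the flap back up until it is fully shut. Leave the grey spool, the steel tube, the hammer and the jar inside the box where they are.

Things in the scene. Friction and masses are not known exactly. Their poses are not given: they have to be found in the camera images.
- drybox: Dry box, blue frame, clear roof, sides and back; fixed. Origin: middle of its front lower edge, on the bench; x points into the box, y to its left, z up. Outside 200 deep (x 0 to 200), 322 wide, 221 high. Floor top at z 20, roof underside at z 215, roof front edge at x 25, inner width 310, inner back at x 194. The whole front (x = 0) is the opening, closed by the flap.
- flap (a joint): Grey front flap of the dry box, hinged along its lower edge: 0 = shut (upright), grows as its top swings out and down, 0.95 rad = fully open (stop). Starts shut or a little ajar. Stiff hinge (0.55 N m): it stays where it is left. Panel 310 wide, 12 thick; shut, it spans box x -12 to 0 and z 22 to 182.
- flap_hinge (a point): Middle of the flap's hinge line, 20 above the bench, at the box's x = 0; axes as the box.
- flap_handle (a point): Middle of the orange round handle bar (diameter 12, 140 long along the box's y) held 50 out from the flap's outer face and 10 above its top edge. Moves with the flap: shut, it lies 172 above and 62 in front of the hinge line; its z axis points along the panel away from the hinge, -x outward.
- box_floor (a point): Point on the dry box's floor, in the middle of its width, 55 behind the front opening: a free place to stand the spool. Axes as the box.
- copper_spool: Spool of copper-coloured wire with a black lower flange and hub, a cylinder of diameter 64 and height 70 with a bore of diameter 22, standing over its spindle, 0.3 kg. Origin: middle of its underside; z is its axis.
- copper_stand: Stand that holds the copper spool: fixed steel foot of diameter 90 and height 15 with an upright spindle of diameter 14 whose top is 93 above the bench. Origin: middle of its underside.
- grey_spool: Spool of grey wire, same shape and size as the copper one, on the other stand. Leave alone.
- grey_stand: Stand of the grey spool, the same as the copper one's. Fixed.
- steel_tube: Upright steel tube, outer diameter 60 (65 at a collar), 160 high. Origin: middle of its underside. Leave alone.
- paste_jar: Jar with red cap, diameter 60, 85 high, standing on the dry box's floor towards its back. Origin: middle of its underside. Leave alone.
- hammer: Hammer lying on the bench, 200 long, handle to its -x, head at +x. Origin: its middle. Leave alone.
Not all that is in view belongs to the job. What is shaped like the copper_spool but purple is not meant.

How it is judged (in metres and radians):
On the way, in this order (a step that is already met when the one before it is completed fails the run):
1. the flap is pulled well open (0.7 rad or more) (value of joint flap above 0.7 rad), for 0.2 s.
2. the copper spool stands upright on the dry box's floor, inside the opening, let go (x of copper_spool in the frame of drybox between 0.03 and 0.2 m and y of copper_spool in the frame of drybox between -0.13 and 0.13 m and z of copper_spool in the frame of drybox between 0.015 and 0.027 m and angle between copper_spool's own z axis and vertical below 0.12 rad and contact force between copper_spool and the fingers below 0.1 N and linear speed of copper_spool below 0.03 m/s), for 0.2 s.
At the end, for the whole second after the job is handed in: The copper spool stands upright (within 0.12 rad) and at rest on the dry box's floor, wholly inside (its axis at least 30 mm behind the opening and within 130 mm of the middle), and the flap is shut to within 0.06 rad (x of copper_spool in the frame of drybox between 0.03 and 0.2 m and y of copper_spool in the frame of drybox between -0.13 and 0.13 m and z of copper_spool in the frame of drybox between 0.015 and 0.027 m and angle between copper_spool's own z axis and vertical below 0.12 rad and value of joint flap below 0.06 rad and velocity of joint flap below 0.05 rad/s and linear speed of copper_spool below 0.02 m/s); the robot touches nothing.
It fails at once if the grey wire spool is shifted more than 25 mm or tipped (distance of grey_spool from where it was at the start of the episode above 0.025 m or angle between grey_spool's own z axis and vertical above 0.35 rad).
It fails at once if the steel tube is shifted more than 25 mm or tipped (distance of steel_tube from where it was at the start of the episode above 0.025 m or angle between steel_tube's own z axis and vertical above 0.35 rad).
It fails at once if the jar in the dry box is shifted more than 25 mm or tipped (distance of paste_jar from where it was at the start of the episode above 0.025 m or angle between paste_jar's own z axis and vertical above 0.35 rad).
It fails at once if the hammer is shifted more than 25 mm (distance of hammer from where it was at the start of the episode above 0.025 m).
It also fails if it takes over 72 s, if anything falls off the work surface, if the arm or the gripper's body presses on something with over 40 N, if the wrist force passes 120 N, or if a joint passes its speed limit or range.

### The arm

A 6-joint arm with a two-finger parallel gripper is mounted at the origin on the work surface. World frame = base frame: x ahead of the robot, y to its left, z up, the work surface at z = 0. Lengths are in mm, angles in rad, forces in N, time in s.
With the tool pointing down it reaches from about 300 to 775 mm from the base axis. Payload 14.6 kg.
Tool frame: the origin (TCP) lies midway between the tips of the shut fingers; the grasp point (between the pads) lies grasp_offset behind it (grasp_offset is the distance from the TCP to the grasp point, in mm); z points along the fingers, y is the line along which they close (so a half turn about z gives the same grasp; the last joint's range is limited). The gripper opens to 94 mm and grips with 3 to 60 N. Pads are 16 mm wide; open, the fingers measure 119 mm over their backs; the gripper's body (75 mm by 177 mm) begins 78 mm behind the grasp point.
Start: joints at [1.137, 0.3, 1.521, -0, 1.321, -0.067], TCP at [197.243, 513.404, 181.546] pointing down, gripper open.
Joint ranges: [-3.03, 3.03], [-0.79, 2.21], [0.23, 2.52], [-1.04, 4.18], [0, 3.07], [-2.55, 2.55]. Speed limits (rad/s): [2.22, 2.22, 2.57, 3.14, 3.14, 3.14].

### API

Orientations are given as [roll, pitch, yaw] about the fixed x, y, z axes, in that order (R = Rz(yaw) Ry(pitch) Rx(roll)).
In Python, from cell import * gives the robot as it stands. The module is installed in compiled form; this text tells all that it offers.
- The arm moves only by the shell command python3 -m jog 'ROWS' [FORCE]. ROWS is JSON, a list of rows, each a list of 3 entries, a list of its own where there are three numbers: the finger opening in mm, from 0 to 94, then the shift along the tool's x, y, z in units of 50 mm (1.0 is 50 mm), then the turn about the tool's z in units of 180 degrees (1.0 is 180 degrees). In form: [[fingers, [dx, dy, dz], twist], ...]. A call has 1 to 20 rows; each row shifts and turns the commanded pose from where the row before left it, along the tool's axes as they then stand; what a row does not reach is not made up. A row lasts 1/10 s, in which the tool goes at most 50 mm and 8.59 degrees, less where a joint would pass 70% of its speed; a pose out of reach is approached as far as the arm can. A call with a number of a shift or a turn outside -1 to 1 is refused whole. A call with a gripper value outside its range is refused whole. The fingers move at their own pace and stop on an object; FORCE is the grip in N (left out, the last holds). Time passes only in rows, so rows that do not move let the fingers close. It gives the time, the measured TCP pose, the force, the opening and the grip force at its end, in the units of the state.
- read_state(): the state, without advancing time (a new reading comes with each control period).
- camera(name): name is "scene" or "top" or "wrist"; returns the picture (400x640x3 uint8, red, green, blue); there is no depth.
- calibration(name): a dict with "mtx" (3x3 intrinsics, pixels), "cam_to_world" (4x4, takes a point from camera to world coordinates); the wrist camera has in their place "hand_eye" (4x4, takes a point from camera to tool coordinates, whose origin is the TCP and whose axes are the flange's). Camera axes: x right, y down, z forward; pixel columns grow to the right and rows downward; lengths in mm; the calibration is good to about 2 mm. A picture is of the moment at which its call begins: read the wrist's pose just before it. calibration takes no time and is no camera call.
- sign_off(): hands the job in; it is judged then, once.
Trained networks look in the newest picture that a camera, given by its name, has taken for a name from the list of things; names that differ only in an ending like _2 or _b are one class to them, and where a whole thing is asked for, a point or a joint stands for the part that bears it (a point fixed in the world has none). Each returns a list of dicts, best first, with "conf" (0 to 1); they miss things now and then, are a little off and sometimes report something else, mostly with a low value. They report only what shows in the picture. A call takes as long as a camera call. They do not tell look-alikes from the thing itself.
- regions_of(camera, query): "pixels" (400x640 bool, what is visible of it) and "rect" ([centre column, centre row, width, height] in pixels, round what is visible of it).
The state is a dict: "clock": time; "joints": joint angles; "qd": joint speeds; "effort": joint torques, N m; "eef_pos": TCP position; "eef_rot": TCP orientation; "wrist_force": force on the tool from outside, world axes, zero at the start; "moment": the same for the moment, N m; "finger_gap": finger opening in mm; "finger_force": force on a finger pad.
Only numpy, scipy, OpenCV 4.12 (cv2) and the standard library are available. Lean on these libraries where they do the work, as an engineer would, in place of code of your own. Each camera call takes 0.05 s, during which the arm holds its last target. There are 200 camera calls.

## Working session

There is one attempt and no reset: what is moved stays moved. The work goes in short steps, Python scripts to look and compute and a shell command to move; the robot and the scene stay as the last step left them, time stands still between calls to the robot, and variables do not carry over. Pictures are saved under pics/ and viewed, at most 12 in all, crops included, and the job is handed in when it is done.

```bash
mkdir -p pics
python3 - <<'E'
from cell import *
import cv2,numpy as np
ims=[]
for n in("scene","top"):
    im=camera(n); cv2.imwrite(f"pics/{n}0.png",cv2.cvtColor(im,cv2.COLOR_RGB2BGR))
    c=calibration(n); print(n,np.round(c["mtx"],1).tolist(),np.round(c["cam_to_world"],3).tolist())
    for q in["copper_spool","copper_stand","steel_tube","hammer","drybox","flap_handle","flap","paste_jar"]:
        print(q,[(round(d["conf"],2),np.round(d["rect"]).tolist()) for d in regions_of(n,q)])
print(np.round(calibration("wrist")["hand_eye"],3).tolist())
print(read_state())
E
```

```text
scene [[426.0, 0.0, 324.4], [0.0, 426.0, 195.0], [0.0, 0.0, 1.0]] [[0.37, -0.676, 0.637, -227.99], [-0.929, -0.255, 0.269, -350.616], [-0.019, -0.691, -0.722, 1098.339], [0.0, 0.0, 0.0, 1.0]]
copper_spool [(0.82, [386.0, 268.0, 23.0, 33.0]), (0.77, [419.0, 239.0, 25.0, 32.0]), (0.73, [374.0, 232.0, 24.0, 28.0]), (0.64, [411.0, 210.0, 22.0, 36.0])]
copper_stand [(0.73, [414.0, 247.0, 27.0, 30.0])]
steel_tube [(0.63, [460.0, 237.0, 27.0, 52.0]), (0.5, [422.0, 281.0, 24.0, 31.0])]
hammer [(0.79, [198.0, 214.0, 55.0, 37.0])]
drybox []
flap_handle [(0.95, [302.0, 191.0, 90.0, 56.0])]
flap [(0.8, [299.0, 191.0, 94.0, 60.0])]
paste_jar [(0.63, [308.0, 168.0, 16.0, 24.0])]
top [[437.8, 0.0, 320.7], [0.0, 437.8, 199.7], [0.0, 0.0, 1.0]] [[-0.021, -0.994, 0.105, 470.16], [-1.0, 0.022, 0.008, -5.584], [-0.01, -0.105, -0.994, 1494.203], [0.0, 0.0, 0.0, 1.0]]
copper_spool [(0.93, [400.0, 169.0, 21.0, 25.0]), (0.8, [398.0, 236.0, 23.0, 20.0]), (0.66, [414.0, 198.0, 24.0, 23.0]), (0.56, [372.0, 203.0, 25.0, 24.0])]
copper_stand [(0.72, [411.0, 201.0, 30.0, 25.0])]
steel_tube [(0.67, [452.0, 185.0, 
[... 336 characters left out ...]
[0.0, 0.0, 0.0, 1.0]]
{'clock': 0.9, 'joints': array([ 1.13740728e+00,  2.99932998e-01,  1.52099749e+00,  1.61335515e-05,
        1.32069238e+00, -6.65978358e-02]), 'qd': array([ 0.00013243, -0.00031065,  0.00036506, -0.00042973, -0.00037723,
        0.00077039]), 'effort': array([ 2.86428578e-03, -5.31655633e+01, -3.52904606e+01,  7.10111554e-02,
        2.13696342e-02,  2.99964188e-05]), 'eef_pos': array([197.23617948, 513.4096992 , 181.52853667]), 'eef_rot': array([-3.14156355e+00, -1.76073701e-05,  2.77479745e+00]), 'wrist_force': array([-0.32365881,  0.12274225, -0.60177743]), 'moment': array([ 0.0020309 , -0.03365501,  0.01968515]), 'finger_force': 0.0, 'finger_gap': 94.19106867813514}
```

Run:
```python
import cv2,numpy as np
a=cv2.imread("pics/scene0.png")[120:320,160:520]; b=cv2.imread("pics/top0.png")[90:290,160:520]
cv2.imwrite("pics/both0.png",np.vstack([cv2.resize(a,None,fx=1.5,fy=1.5,interpolation=3),cv2.resize(b,None,fx=1.5,fy=1.5,interpolation=3)]))
```

```text
(no output)
```

View pics/both0.png

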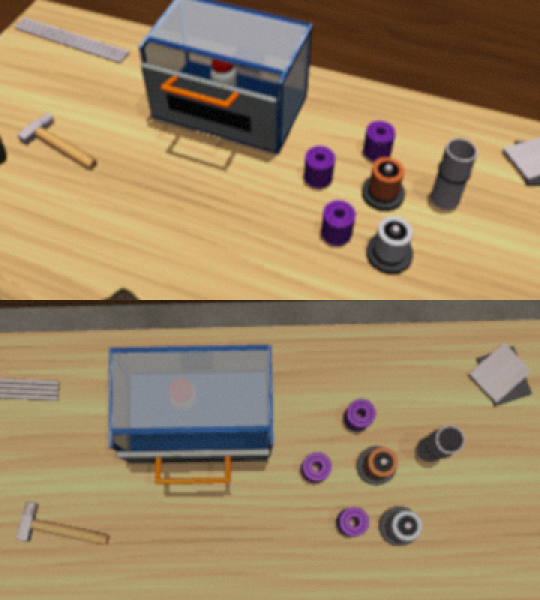

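The top view shows four spool-like things near the copper-coloured one: copper at about (413,199), purple at (398,167), (371,201) and (395,237), and grey at (429,240). The tube is at (459,183) and the hammer at (202,240). By its description the target is the copper one. The flap's orange handle lies at rows 194–212, columns 265–313.

```bash
cat > h.py <<'E'
import numpy as np,cv2
from cell import *
from scipy.spatial.transform import Rotation as R
def T_of(n):
    if n!="wrist": return calibration(n)["cam_to_world"]
    s=read_state(); T=np.eye(4); T[:3,:3]=R.from_euler("xyz",s["eef_rot"]).as_matrix(); T[:3,3]=s["eef_pos"]
    return T@calibration("wrist")["hand_eye"]
def plane(n,uv,z,T=None):
    T=T_of(n) if T is None else T
    d=T[:3,:3]@np.linalg.inv(calibration(n)["mtx"])@np.array([*uv,1.]); return T[:3,3]+d*(z-T[2,3])/d[2]
def proj(n,p,T=None):
    T=T_of(n) if T is None else T
    c=np.linalg.inv(T)@np.array([*p,1.]); q=calibration(n)["mtx"]@c[:3]; return q[:2]/q[2]
def save(f,im): cv2.imwrite(f,cv2.cvtColor(im,cv2.COLOR_RGB2BGR))
E
python3 - <<'E'
from h import *
t=cv2.imread("pics/top0.png"); s=cv2.imread("pics/scene0.png")
for n,im in(("top",t),("scene",s)):
    b,g,r=[im[...,i].astype(int) for i in range(3)]
    hsv=cv2.cvtColor(im,cv2.COLOR_BGR2HSV)
    m=(hsv[...,0]>=8)&(hsv[...,0]<=18)&(hsv[...,1]>200)&(hsv[...,2]>150)
    if n=="top": m[:, :250]=0;m[:,330:]=0;m[:180]=0;m[225:]=0
    else: m[:, :250]=0;m[:,330:]=0;m[:160]=0;m[205:]=0
    v,u=np.nonzero(m); print(n,len(u),u.min(),u.max(),v.min(),v.max())
    for c in range(u.min(),u.max()+1,3): print((c,v[u==c].tolist()),end=" ")
    print()
for z in(60,85): print("spool",z,np.round(plane("top",(413,199),z)).tolist())
print("grey",plane("top",(429,240),85).round(),"tube",plane("top",(459,183),160).round())
for p in((398,167),(371,201),(395,237)): print("purple",plane("top",p,70).round())
a=cv2.resize(t[115:220,225:325],None,fx=5.5,fy=5.5,interpolation=cv2.INTER_CUBIC)
b=cv2.resize(t[150:260,355:475],None,fx=2,fy=2,interpolation=cv2.INTER_CUBIC)
c=np.zeros((578,800,3),np.uint8); c[:a.shape[0],:550]=a; c[:220,555:795]=b
d=cv2.resize(s[200:290,360:480],None,fx=2,fy=2,interpolation=cv2.INTER_CUBIC); c[230:410,555:795]=d
cv2.imwrite("pics/crop1.png",c)
E
```

```text
top 172 264 312 195 211
(264, [196, 197, 198, 199, 200, 201, 202, 203, 204, 205, 206, 207, 208, 209, 210, 211]) (267, [210, 211]) (270, [210, 211]) (273, [211]) (276, [210, 211]) (279, [211]) (282, [210, 211]) (285, [210, 211]) (288, [209, 210, 211]) (291, [210]) (294, [209, 210, 211]) (297, [209, 210, 211]) (300, [209, 210]) (303, [209, 210]) (306, [209, 210]) (309, [209, 210]) (312, [195, 196, 197, 198, 199, 200, 201, 202, 203, 204, 205, 206, 207, 208, 209, 210]) 
scene 214 268 318 171 190
(268, [176, 177, 178]) (271, [174, 175, 176, 177, 178, 179]) (274, [172, 173, 174, 175, 178, 179, 180]) (277, [172, 179, 180, 181]) (280, [179, 180, 181, 182]) (283, [180, 181, 182, 183]) (286, [181, 182, 183, 184]) (289, [182, 183, 184]) (292, [183, 184, 185]) (295, [183, 184, 185, 186]) (298, [184, 185, 186, 187]) (301, [185, 186, 187, 188]) (304, [186, 187, 188, 189]) (307, [187, 188, 189]) (310, [187, 188, 189, 190]) (313, [184, 185, 186, 187, 188]) (316, [182, 183, 184, 185]) 
spool 60 [618.0, -297.0, 60.0]
spool 85 [615.0, -292.0, 85.0]
grey [ 482. -338.   85.] tube [ 654. -420.  160.]
purple [ 724. -251.   70.]
purple [ 613. -158.   70.]
purple [ 495. -232.   70.]
```

View pics/crop1.png

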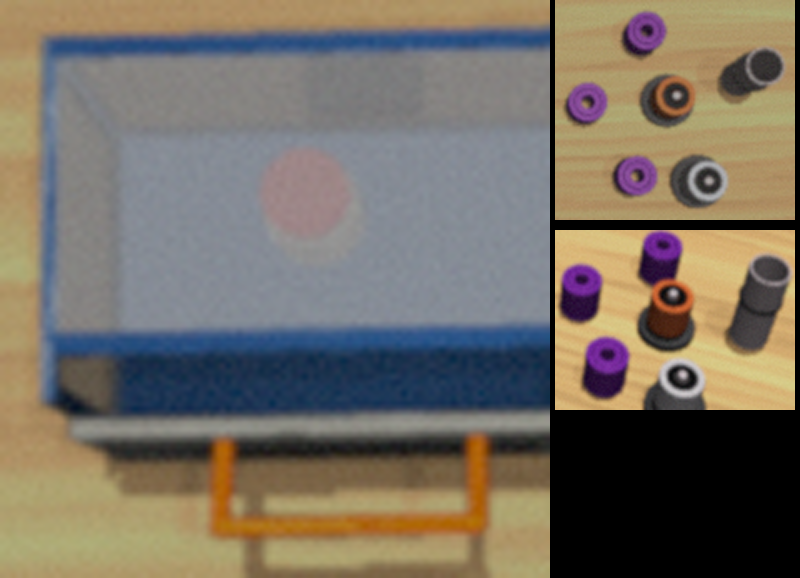

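The crop shows the copper spool over its black foot at top pixel (414,199), with three purple look-alikes and the grey one next to it. The flap is at most slightly ajar, and the jar stands in the left half towards the back. Next I work out the box and handle poses and look for the remaining places the arm must avoid.

Run:
```python
from h import *
def tri(a,b):
    A=[];B=[]
    for n,uv in(("top",a),("scene",b)):
        T=T_of(n); o=T[:3,3]; d=T[:3,:3]@np.linalg.inv(calibration(n)["mtx"])@np.array([*uv,1.]); d/=np.linalg.norm(d)
        P=np.eye(3)-np.outer(d,d); A.append(P);B.append(P@o)
    return np.linalg.lstsq(np.vstack(A),np.hstack(B),rcond=None)[0]
print("handle L",tri((264.5,210.5),(268.5,177.2)).round(),"R",tri((312.5,209.8),(312,188.3)).round())
print("spool top",tri((414.5,199),(418,232)).round())
for p,q in(((236,177.4),"roof front L"),((325,176.),"roof front"),((233.2,122.6),"back L"),((323,121.2),"back")): print(q,plane("top",p,221).round())
print("flap top L",plane("top",(238,192),182).round(), plane("top",(340,190.5),182).round(),"jar cap",plane("top",(280.5,150),105).round())
for q in["copper_spool","grey_spool"]:
  pass
```

```text
handle L [579. 174. 195.] R [578.  29. 198.]
spool top [ 615. -296.   94.]
roof front L [677. 253. 221.]
roof front [675.  -9. 221.]
back L [843. 261. 221.]
back [840.  -7. 221.]
flap top L [639. 255. 182.] [636. -54. 182.] jar cap [782. 132. 105.]
```

```bash
python3 -m jog '[[94,[0,0,-0.8],0],[94,[0,0,-0.8],0],[94,[0,0,-0.8],0]]'
```

```text
clock: 1.2
eef_pos: [197.1, 513.1, 303.1]
eef_rot: [-3.141, -0.0, 2.775]
wrist_force: [0.0, 0.5, -0.7]
finger_gap: 93.9
finger_force: 0.0
```

```bash
python3 -m jog '[[94,[0,0,-0.3],-0.039],[94,[0,0,-0.3],-0.039],[94,[0,0,-0.3],-0.039],[94,[-0.5,-0.64,0],0],[94,[-0.5,-0.64,0],0],[94,[-0.5,-0.64,0],0],[94,[-0.5,-0.64,0],0],[94,[-0.5,-0.64,0],0],[94,[-0.5,-0.64,0],0],[94,[-0.5,-0.64,0],0],[94,[-0.5,-0.64,0],0],[94,[-0.5,-0.64,0],0],[94,[-0.5,-0.64,0],0],[94,[-0.5,-0.64,0],0],[94,[-0.5,-0.64,0],0],[94,[-0.5,-0.64,0],0],[94,[-0.5,-0.64,0],0],[94,[-0.5,-0.64,0],0],[94,[-0.5,-0.64,0],0]]'
```

```text
clock: 3.1
eef_pos: [598.4, 0.2, 346.6]
eef_rot: [3.142, 0.0, -3.141]
wrist_force: [0.2, 0.4, -0.1]
finger_gap: 94.1
finger_force: 0.0
```

```bash
python3 -m jog '[[94,[-0.8,0,0],0],[94,[-0.8,0,0],0],[94,[-0.8,0,0],0],[94,[-0.8,0,0],0],[94,[-0.8,0,0],0],[94,[-0.8,0,0],0],[94,[-0.8,0,0],0]]'; python3 -c "
from cell import *
print(read_state()['joints'].round(3))"
```

```text
clock: 3.8
eef_pos: [787.1, 1.6, 309.2]
eef_rot: [3.141, 0.047, -3.141]
wrist_force: [0.0, 0.3, 0.7]
finger_gap: 93.8
finger_force: 0.0
[-0.045  0.942  0.237  0.003  1.915 -1.616]
```

```bash
python3 -m jog '[[94,[-1,0,0],0],[94,[-1,0,0],0],[94,[-1,0,0],0],[94,[-1,0,0],0],[94,[0,0,0],0]]';  python3 -m jog '[[94,[0.5,0,0],0],[94,[0.5,0,0],0],[94,[0,0,0],0]]'; python3 -c "
from cell import *
print(read_state()['joints'].round(3))"
```

```text
clock: 4.3
eef_pos: [841.9, 1.5, 262.6]
eef_rot: [3.141, 0.156, -3.141]
wrist_force: [0.3, -0.0, -0.3]
finger_gap: 94.1
finger_force: 0.0
clock: 4.6
eef_pos: [798.1, 1.5, 257.4]
eef_rot: [3.141, 0.152, -3.141]
wrist_force: [0.5, 0.3, 1.2]
finger_gap: 94.1
finger_force: 0.0
[-0.047  0.8    0.609  0.008  1.58  -1.618]
```

Pushing past the reach limit tilts the tool outward, and the tilt stays. That is what is needed to get under the roof edge, about 0.6 rad. I gain more of it, staying high above the box.

```bash
python3 -m jog '[[94,[0,0,-1],0],[94,[0,0,-1],0],[94,[-0.7,0,-0.7],0],[94,[-0.7,0,-0.7],0],[94,[-0.7,0,-0.7],0],[94,[-0.7,0,-0.7],0],[94,[-0.7,0,-0.7],0],[94,[-0.7,0,-0.7],0]]'; python3 -c "
from cell import *
print(read_state()['joints'].round(3))"
```

```text
clock: 5.4
eef_pos: [763.4, 1.2, 481.3]
eef_rot: [3.141, 0.313, -3.141]
wrist_force: [0.9, 0.3, 0.2]
finger_gap: 94.0
finger_force: 0.0
[-0.053  0.726  0.235  0.018  1.868 -1.617]
```

```bash
python3 -m jog '[[94,[-0.9,0,-0.4],0],[94,[-0.9,0,-0.4],0],[94,[-0.9,0,-0.4],0],[94,[-0.9,0,-0.4],0],[94,[-0.9,0,-0.4],0],[94,[-0.9,0,-0.4],0],[94,[-0.9,0,-0.4],0],[94,[-0.9,0,-0.4],0],[94,[0,0,0],0]]'; python3 -c "
from cell import *
print(read_state()['joints'].round(3))"
```

```text
clock: 6.3
eef_pos: [783.7, 1.0, 555.4]
eef_rot: [3.141, 0.539, -3.141]
wrist_force: [0.8, -0.5, -0.6]
finger_gap: 94.2
finger_force: 0.0
[-0.057  0.654  0.235  0.03   1.714 -1.616]
```

```bash
python3 -m jog '[[94,[-0.9,0,-0.4],0],[94,[-0.9,0,-0.4],0],[94,[-0.9,0,-0.4],0],[94,[0,0,0],0]]'; python3 -c "
from cell import *
s=read_state();print(s['joints'].round(4),s['eef_rot'])"
```

```text
clock: 6.7
eef_pos: [780.1, 0.9, 594.6]
eef_rot: [3.141, 0.625, -3.141]
wrist_force: [0.0, -0.8, -0.1]
finger_gap: 94.3
finger_force: 0.0
[-0.0591  0.6132  0.2347  0.0355  1.6699 -1.6158] [ 3.14123129  0.62465305 -3.14088905]
```

```bash
python3 -m jog '[[0,[0.64,0.2,0.294],0],[0,[0.64,0.2,0.294],0],[0,[0.64,0.2,0.294],0],[0,[0.64,0.2,0.294],0],[0,[0.64,0.2,0.294],0],[0,[0.64,0.2,0.294],0],[0,[0.64,0.2,0.294],0],[0,[0.64,0.2,0.294],0],[0,[0.64,0.2,0.294],0],[0,[0.64,0.2,0.294],0],[0,[0,0,0],0],[0,[0,0,0],0]]'
python3 - <<'E'
from h import *
import cell
print([n for n in dir(cell) if not n.startswith('__')])
s=read_state();print(s['eef_pos'],s['eef_rot'],s['joints'].round(2)); im=camera("wrist"); save("pics/w1.png",im)
for q in("flap_handle","flap","drybox"): print(q,[(round(d["conf"],2),np.round(d["rect"]).tolist()) for d in regions_of("wrist",q)])
print(proj("wrist",(580,31,192)),proj("wrist",(580,171,192)),proj("wrist",s['eef_pos']))
E
```

```text
clock: 7.9
eef_pos: [624.2, 93.0, 315.6]
eef_rot: [3.14, 0.621, -3.141]
wrist_force: [-0.0, -0.4, 0.5]
finger_gap: 2.3
finger_force: 0.0
['Unreachable', 'calibration', 'camera', 'grasp_offset', 'read_state', 'regions_of', 'sign_off']
[624.16190279  92.9703418  315.64805105] [ 3.14033459  0.62128145 -3.14145516] [ 0.12  0.05  1.63 -0.09  0.85 -1.41]
flap_handle [(0.76, [326.0, 84.0, 308.0, 85.0]), (0.55, [346.0, 146.0, 36.0, 41.0])]
flap [(0.56, [330.0, 83.0, 308.0, 82.0])]
drybox [(0.59, [330.0, 146.0, 338.0, 213.0])]
[245.83691372  73.06900159] [411.60031956  72.90592062] [319.51373833 225.25056991]
```

View pics/w1.png

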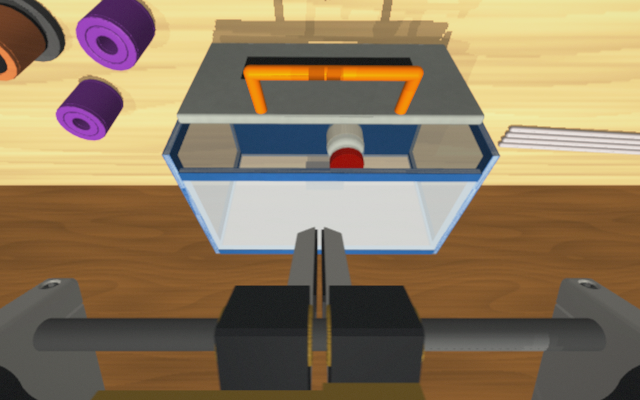

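The wrist view shows the handle bar from (246,73) to (422,73). It lies at the predicted row, with its centre about 4 mm further left, at y ≈ 105. The jar is at (346,146) inside and the copper spool is at upper left. Next I hook the bar from behind.

```bash
python3 -m jog '[[0,[0.29,0.1,0.11],0],[0,[0.29,0.1,0.11],0],[0,[0.284,0,0.393],0],[0,[0.284,0,0.393],0],[0,[0.284,0,0.393],0],[0,[0.284,0,0.393],0],[0,[0,0,0],0],[0,[0,0,0],0]]'; python3 -c "
from cell import *
print(grasp_offset)"
```

```text
clock: 8.9
eef_pos: [606.6, 102.8, 192.7]
eef_rot: [3.14, 0.621, 3.141]
wrist_force: [-0.6, 0.4, 0.2]
finger_gap: 0.6
finger_force: 0.0
18.8
```

```bash
python3 -m jog '[[0,[0.29,0,-0.024],0],[0,[0.29,0,-0.024],0],[0,[0.29,0,-0.024],0],[0,[0.243,0,0.006],0],[0,[0.243,0,0.006],0],[0,[0.243,0,0.006],0],[0,[0.24,0,0.053],0],[0,[0.24,0,0.053],0],[0,[0.24,0,0.053],0],[0,[0,0,0],0]]'
```

```text
clock: 9.9
eef_pos: [513.4, 102.9, 118.7]
eef_rot: [3.141, 0.618, -3.141]
wrist_force: [0.1, 0.2, 0.1]
finger_gap: 0.5
finger_force: 0.0
```

Run:
```python
from h import *
im=camera("scene"); save("pics/s2.png",im[110:260,200:400].repeat(3,0).repeat(3,1))
```

```text
(no output)
```

View pics/s2.png

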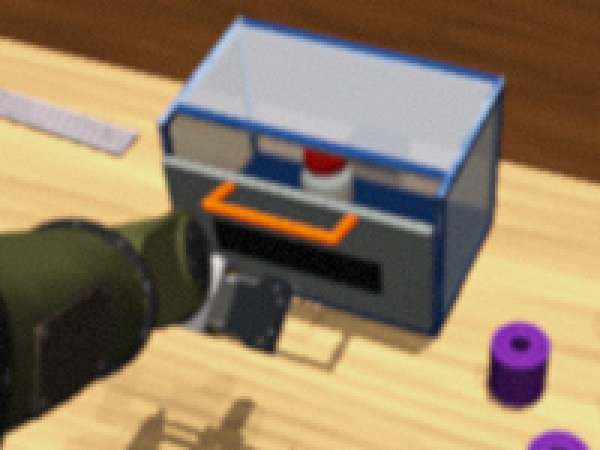

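The scene crop shows the flap still shut, with the bar's corners at about (268,178) and (312,190) and the gripper now on the robot side, so the hook missed. I check with the wrist camera and re-triangulate.

Run:
```python
from h import *
T=T_of("wrist"); im=camera("wrist"); save("pics/w2.png",im)
print(proj("wrist",(580,35,192),T),proj("wrist",(580,175,192),T),proj("wrist",(642,105,20),T))
t=camera("top"); save("pics/t2.png",t)
print([(round(d["conf"],2),np.round(d["rect"]).tolist()) for d in regions_of("top","flap_handle")])
a=cv2.imread("pics/t2.png")[150:230,225:345]; c=np.zeros((560,640,3),np.uint8); c[:320,:480]=cv2.resize(a,None,fx=4,fy=4,interpolation=3); c[320:,:]=cv2.imread("pics/w2.png")[:240]
cv2.imwrite("pics/c2.png",c)
```

```text
[226.14594973 357.84117615] [416.9692262  357.66894879] [320.37958726 213.43821833]
[(0.59, [290.0, 201.0, 102.0, 27.0])]
```

View pics/c2.png

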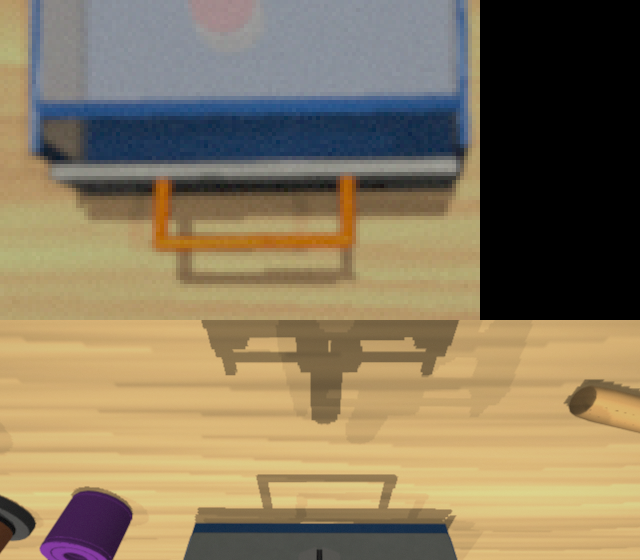

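Run:
```python
from h import *
s=read_state(); p=s['eef_pos']; print(p,proj("scene",p),proj("scene",p+120*np.array([-.58,0,.81])),proj("top",p), proj("scene",(580,105,192)))
im=camera("scene"); save("pics/s3.png",im)
a=cv2.imread("pics/s3.png")[150:290,180:340]; b=cv2.imread("pics/w2.png")[200:400]
c=np.zeros((600,640,3),np.uint8); c[:200]=b; c[200:,:457]=cv2.resize(a,(457,400),interpolation=3); cv2.imwrite("pics/c3.png",c)
```

```text
[515.05733416 103.05418757 120.39513891] [282.59503861 214.00409091] [268.65355021 208.60714863] [290.25416878 232.43493494] [289.15553522 183.1854341 ]
```

View pics/c3.png

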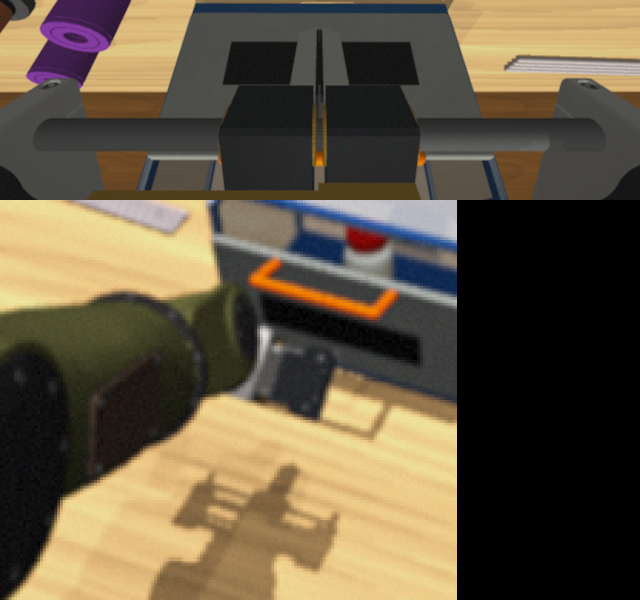

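The wrist view shows the bar at row 358, columns 220–422, as predicted, with the flap still shut. A cage grip is surer and gives feedback through the finger gap. I back up, turn a quarter about the tool axis and take the bar between the fingers.

```bash
python3 -m jog '[[40,[-0.473,0,-0.51],0],[40,[-0.473,0,-0.51],0],[40,[-0.473,0,-0.51],0],[40,[-0.473,0,-0.51],0],[40,[0,0,0],0.0455],[40,[0,0,0],0.0455],[40,[0,0,0],0.0455],[40,[0,0,0],0.0455],[40,[0,0,0],0.0455],[40,[0,0,0],0.0455],[40,[0,0,0],0.0455],[40,[0,0,0],0.0455],[40,[0,0,0],0.0455],[40,[0,0,0],0.0455],[40,[0,0,0],0.0455],[40,[0,0,0],0]]'
python3 - <<'E'
from h import *
s=read_state(); M=R.from_euler("xyz",s["eef_rot"]).as_matrix(); print(M.round(3).tolist())
for z in (176,196): print((M.T@(np.array([591 if z==176 else 580,105,176.8 if z==176 else 192])-s["eef_pos"])/50).round(3))
E
```

```text
clock: 11.75
eef_pos: [532.5, 102.9, 258.2]
eef_rot: [2.521, -0.003, 1.568]
wrist_force: [0.3, 0.4, -0.3]
finger_gap: 40.0
finger_force: 0.0
[[0.003, 0.814, 0.581], [1.0, -0.004, 0.001], [0.003, 0.581, -0.814]]
[0.041 0.006 2.005]
[0.041 0.003 1.63 ]
```

```bash
python3 -m jog '[[40,[0.04,0,0.4],0],[40,[0,0,0.4],0],[40,[0,0,0.4],0],[40,[0,0,0.4],0],[40,[0,0,0.4],0],[40,[0,0,0],0],[6,[0,0,0],0],[6,[0,0,0],0],[6,[0,0,0],0],[6,[0,0,0],0],[6,[0,0,0],0]]' 15
```

```text
clock: 12.85
eef_pos: [590.4, 105.0, 177.0]
eef_rot: [2.521, -0.002, 1.57]
wrist_force: [-0.5, 0.8, 0.1]
finger_gap: 6.8
finger_force: 0.0
```

Run:
```python
from h import *
s=read_state(); T=T_of("wrist"); w=camera("wrist"); print(s["eef_pos"],s["finger_gap"],proj("wrist",(580,35,192),T),proj("wrist",(580,175,192),T))
sc=camera("scene")
c=np.zeros((600,640,3),np.uint8); c[:320]=w[80:]; c[320:,:420]=cv2.resize(sc[150:230,230:350],(420,280),interpolation=3); save("pics/c4.png",c)
```

```text
[590.38043192 105.02249183 176.9787302 ] 6.782549789512157 [318.90349265 326.91473573] [318.47145007 127.77106987]
```

View pics/c4.png

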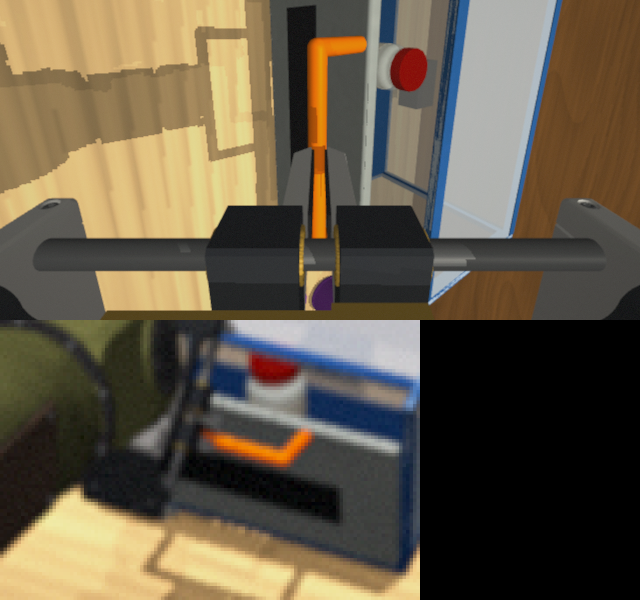

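Run:
```python
from h import *
from scipy.optimize import least_squares
def TW(p,r):
    T=np.eye(4); T[:3,:3]=R.from_euler("xyz",r).as_matrix(); T[:3,3]=p; return T@calibration("wrist")["hand_eye"]
Ts={"w1":TW([624.16,92.97,315.65],[3.1403,.6213,-3.1415]),"w2":TW([513.4,102.9,118.7],[3.141,.618,-3.141])}
def om(im): 
    h=cv2.cvtColor(im,cv2.COLOR_BGR2HSV); return (h[...,0]>=8)&(h[...,0]<=18)&(h[...,1]>200)&(h[...,2]>130)
obs=[]
for k in Ts:
    m=om(cv2.imread(f"pics/{k}.png")); v,u=np.nonzero(m); print(k,len(v))
    if len(v): print([(c,v[u==c].min(),v[u==c].max()) for c in (270,290,320,360,380,219,222,318,420,423) if (u==c).any()], u.min(),u.max())
for k in Ts: print(k,"cam",Ts[k][:3,3].round(),[proj("wrist",(x,105,z),Ts[k]).round(1).tolist() for x,z in((580,192),(590,192),(580,182),(590,177))])
```

```text
w1 2828
[(270, np.int64(65), np.int64(79)), (290, np.int64(65), np.int64(79)), (320, np.int64(66), np.int64(79)), (360, np.int64(66), np.int64(80)), (380, np.int64(66), np.int64(80)), (318, np.int64(66), np.int64(79)), (420, np.int64(67), np.int64(80))] 243 422
w2 140
[(320, np.int64(354), np.int64(365)), (219, np.int64(357), np.int64(361)), (318, np.int64(354), np.int64(365)), (420, np.int64(355), np.int64(364)), (423, np.int64(355), np.int64(363))] 219 424
w1 cam [439.  93. 433.] [[332.5, 74.4], [332.1, 85.0], [332.2, 68.1], [331.7, 75.6]]
w2 cam [328. 103. 237.] [[321.2, 360.1], [321.1, 362.7], [321.1, 345.3], [321.0, 341.4]]
```

Bar position is confirmed at (579,191), yet the fingers closed to 6.8 mm around it. I check whether they meet any resistance when closed fully.

```bash
python3 -m jog '[[0,[0,0,0],0],[0,[0,0,0],0],[0,[0,0,0],0],[0,[0,0,0],0]]' 20;  python3 -m jog '[[0,[0,-0.1,0],0],[0,[0,-0.1,0],0],[0,[0,0,0],0]]'
python3 - <<'E'
from h import *
s=read_state(); print(s["finger_gap"],s["finger_force"],s["wrist_force"])
a=camera("scene"); save("pics/s5.png",a)
h=cv2.cvtColor(a,cv2.COLOR_RGB2HSV); m=(h[...,0]>=8)&(h[...,0]<=18)&(h[...,1]>200)&(h[...,2]>130); m[:, :250]=0;m[:,340:]=0;m[:150]=0;m[240:]=0
v,u=np.nonzero(m); print(u.min(),u.max(),v.min(),v.max(), v[u==310])
E
```

```text
clock: 13.35
eef_pos: [590.2, 105.0, 176.4]
eef_rot: [2.522, -0.002, 1.57]
wrist_force: [-4.6, 1.0, 1.8]
finger_gap: 0.3
finger_force: 1.7
clock: 13.65
eef_pos: [581.6, 105.0, 170.1]
eef_rot: [2.522, -0.002, 1.57]
wrist_force: [-0.0, -0.3, 0.1]
finger_gap: 0.5
finger_force: 0.0
0.5362507650389957 0.0 [-0.01410293 -0.30372304  0.09929094]
292 318 182 190 [187 188 189 190]
```

The closing force of about 4 N pushed the tool back along its axis. That means the bar sat at the very tips, so the tips reach less deep than assumed. I regrip about 18 mm deeper.

```bash
python3 -m jog '[[0,[0,0,-0.5],0],[26,[0,0,-0.7],0],[26,[0,0.2,0],0],[26,[0,0,0.4],0],[26,[0,0,0.4],0],[26,[0,0,0.4],0],[26,[0,0,0.36],0],[26,[0,0,0],0],[0,[0,0,0],0],[0,[0,0,0],0],[0,[0,0,0],0],[0,[0,0,0],0],[0,[0,0,0],0]]' 15
python3 - <<'E'
from h import *
c=calibration("wrist"); print(c["mtx"].round(1).tolist())
I=np.linalg.inv(c["hand_eye"])
for p in((0,0,0),(8,0,0),(0,0,-20),(8,0,-20)):
    q=I@np.array([*p,1.]); q=c["mtx"]@q[:3]; print(p,(q[:2]/q[2]).round(1))
E
```

```text
clock: 15.0
eef_pos: [600.7, 105.0, 162.3]
eef_rot: [2.521, -0.002, 1.57]
wrist_force: [-4.0, 0.5, 2.2]
finger_gap: 11.4
finger_force: 15.0
[[307.2, 0.0, 319.0], [0.0, 307.2, 195.9], [0.0, 0.0, 1.0]]
(0, 0, 0) [318.3 226.5]
(8, 0, 0) [318.3 216. ]
(0, 0, -20) [318.3 238.2]
(8, 0, -20) [318.2 226.7]
```

Gripped: the gap is 11.4 mm at 15 N. Now I swing the flap open along its arc.

```bash
python3 -m jog '[[0,[0,-0.24,-0.043],0],[0,[0,-0.24,-0.043],0],[0,[0,-0.24,-0.043],0],[0,[0,-0.243,0.007],0],[0,[0,-0.243,0.007],0],[0,[0,-0.243,0.007],0],[0,[0,-0.24,0.054],0],[0,[0,-0.24,0.054],0],[0,[0,-0.24,0.054],0],[0,[0,-0.22,0.1],0],[0,[0,-0.22,0.1],0],[0,[0,-0.22,0.1],0],[0,[0,-0.15,0.098],0],[0,[0,-0.15,0.098],0],[0,[0,0,0],0],[0,[0,0,0],0],[0,[0,0,0],0]]' 10
```

```text
clock: 16.7
eef_pos: [489.3, 105.5, 48.1]
eef_rot: [2.522, -0.002, 1.57]
wrist_force: [8.5, 2.3, -8.8]
finger_gap: 11.5
finger_force: 10.0
```

```bash
python3 -m jog '[[26,[0,0,0],0],[26,[0,0,0],0],[26,[0,0,-0.4],0],[26,[0,0,-0.6],0],[94,[0,0,-0.2],-0.0455],[94,[0,0,-0.2],-0.0455],[94,[0,0,-0.2],-0.0455],[94,[0,0,-0.2],-0.0455],[94,[0,0,-0.2],-0.0455],[94,[0,0,-0.2],-0.0455],[94,[0,0,-0.2],-0.0455],[94,[0,0,-0.2],-0.0455],[94,[0,0,-0.2],-0.0455],[94,[0,0,-0.2],-0.0455],[94,[0,0,-0.2],-0.0455],[94,[0,0,0],0]]'
python3 - <<'E'
from h import *
s=read_state(); M=R.from_euler("xyz",s["eef_rot"]).as_matrix(); print(M.round(3).tolist())
tgt=np.array([637,-296,29.4]); pre=tgt-130*M[:,2]; print(pre, ((M.T@(pre-s["eef_pos"]))/50).round(3))
print(s["eef_rot"])
# flap angle from top view: project bar for several angles
for th in(.7,.8,.9,.95):
    p=(642-62*np.cos(th)-172*np.sin(th),105,20+172*np.cos(th)-62*np.sin(th)); print(th,proj("top",p).round(1),proj("scene",p).round(1))
for n in("top","scene"):
    camera(n); print([(round(d["conf"],2),np.round(d["rect"]).tolist()) for d in regions_of(n,"flap_handle")])
E
```

```text
clock: 18.3
eef_pos: [396.4, 105.2, 179.6]
eef_rot: [-3.142, 0.622, -3.139]
wrist_force: [0.1, 0.6, 0.2]
finger_gap: 93.8
finger_force: 0.0
[[-0.813, -0.003, 0.582], [-0.002, 1.0, 0.001], [-0.582, -0.0, -0.813]]
[ 561.30076111 -296.18583698  135.08628434] [-2.147 -8.036  2.632]
[-3.14154457  0.62155937 -3.13905515]
0.7 [290.  242.5] [277.8 223. ]
0.8 [290.4 245.2] [277.1 228.4]
0.9 [290.9 247.3] [276.7 233.6]
0.95 [291.1 248.1] [276.6 236. ]
[(0.91, [291.0, 222.0, 99.0, 54.0])]
[(0.95, [291.0, 217.0, 98.0, 47.0])]
```

The top view puts the bar at row ~247.5, so the flap stands at about 0.9 rad. Now to the copper spool.

```bash
python3 -m jog '[[94,[-0.192,-0.618,0.165],0],[94,[-0.192,-0.618,0.165],0],[94,[-0.192,-0.618,0.165],0],[94,[-0.192,-0.618,0.165],0],[94,[-0.192,-0.618,0.165],0],[94,[-0.192,-0.618,0.165],0],[94,[-0.192,-0.618,0.165],0],[94,[-0.192,-0.618,0.165],0],[94,[-0.192,-0.618,0.165],0],[94,[-0.192,-0.618,0.165],0],[94,[-0.192,-0.618,0.165],0],[94,[-0.192,-0.618,0.165],0],[94,[-0.192,-0.618,0.165],0],[94,[0,0,0],0],[94,[0,0,0],0]]'
python3 - <<'E'
from h import *
s=read_state(); T=T_of("wrist"); im=camera("wrist"); save("pics/w6.png",im); print(s["eef_pos"],s["eef_rot"])
for q in("copper_spool","copper_stand"): print(q,[(round(d["conf"],2),np.round(d["rect"]).tolist()) for d in regions_of("wrist",q)])
print("pred spindle top",proj("wrist",(615,-296,93),T),"spool top",proj("wrist",(615,-296,85),T))
print(im[60:200:20,319].tolist())
E
```

```text
clock: 20.0
eef_pos: [568.7, -286.8, 172.0]
eef_rot: [-3.138, 0.593, 3.119]
wrist_force: [-0.3, -0.3, -1.0]
finger_gap: 94.0
finger_force: 0.0
[ 568.674415   -286.8485362   171.98862792] [-3.13849911  0.59297845  3.11868461]
copper_spool [(0.93, [442.0, 146.0, 72.0, 85.0]), (0.91, [388.0, 45.0, 100.0, 87.0]), (0.69, [344.0, 209.0, 45.0, 67.0]), (0.6, [308.0, 159.0, 66.0, 86.0])]
copper_stand [(0.95, [309.0, 143.0, 75.0, 93.0])]
pred spindle top [311.00558054 185.88637258] spool top [311.15649381 179.94072566]
[[205, 169, 113], [214, 177, 118], [49, 49, 46], [24, 23, 23], [109, 65, 40], [111, 65, 39], [91, 54, 33]]
```

View pics/w6.png

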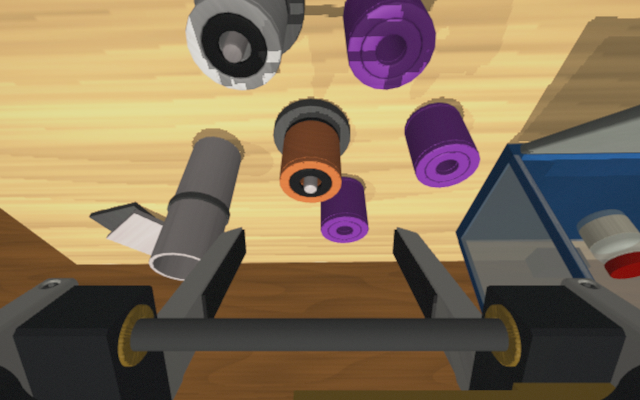

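The wrist view shows the copper spool's top at (310,182), with its spindle tip at (310,187) as predicted, so it stands at (615,-297). The purple ones at (442,146), (390,45) and (344,209) and the grey one at (235,45) are clear of the fingers. Now the approach.

```bash
cat > go.py <<'E'
from h import *
import sys
# go.py gx gy gz : tool shift (units of 50 mm) that brings the effective grip point there
s=read_state(); M=R.from_euler("xyz",s["eef_rot"]).as_matrix()
g=np.array([float(a) for a in sys.argv[1:4]]); t=g+37.6*M[:,2]
print("tcp",t.round(1),"shift",((M.T@(t-s["eef_pos"]))/50).round(3),"G now",(s["eef_pos"]-37.6*M[:,2]).round(1),s["joints"].round(2))
E
python3 go.py 615 -297 58; python3 go.py 551 -297 147
```

```text
tcp [ 636.  -297.6   26.8] shift [ 0.518 -0.19   3.181] G now [ 547.7 -285.4  204.2] [-0.68  0.23  1.75  0.53  0.74 -2.55]
tcp [ 572.  -297.6  115.8] shift [ 0.582 -0.226  0.99 ] G now [ 547.7 -285.4  204.2] [-0.68  0.23  1.75  0.53  0.74 -2.55]
```

```bash
python3 -m jog '[[94,[0.146,-0.057,0.25],0],[94,[0.146,-0.057,0.25],0],[94,[0.146,-0.057,0.25],0],[94,[0.146,-0.057,0.25],0],[94,[0,0,0],0]]'; python3 go.py 615 -297 58; python3 -c "
from cell import *
print(read_state()['eef_rot'])"
```

```text
clock: 20.65
eef_pos: [580.6, -290.7, 121.4]
eef_rot: [-3.132, 0.569, 3.104]
wrist_force: [-1.0, -0.1, 0.1]
finger_gap: 94.3
finger_force: 0.0
tcp [ 635.2 -298.1   26.3] shift [ 0.1   -0.088  2.195] G now [ 560.4 -289.5  153.1] [-0.66  0.32  1.75  0.53  0.65 -2.55]
[-3.13207429  0.56883067  3.10448882]
```

```bash
python3 -m jog '[[94,[0.03,-0.03,0.3],0],[94,[0.03,-0.03,0.3],0],[94,[0.03,-0.03,0.3],0],[94,[0,0,0.3],0],[94,[0,0,0],0]]'; python3 go.py 615 -297 58
```

```text
clock: 21.15
eef_pos: [612.7, -294.5, 72.8]
eef_rot: [-3.128, 0.56, 3.099]
wrist_force: [0.6, -0.3, 0.1]
finger_gap: 94.0
finger_force: 0.0
tcp [ 634.9 -298.3   26.1] shift [ 0.118 -0.044  1.029] G now [ 592.8 -293.2  104.7] [-0.62  0.45  1.7   0.55  0.57 -2.55]
```

```bash
python3 -m jog '[[94,[0.035,-0.012,0.26],0],[94,[0.035,-0.012,0.26],0],[94,[0.035,-0.012,0.26],0],[94,[0.035,-0.012,0.26],0],[94,[0,0,0],0]]' 25; python3 go.py 615 -297 58
python3 - <<'E'
from h import *
T=T_of("wrist"); im=camera("wrist")
r=[d for d in regions_of("wrist","copper_spool")]; print([(round(d["conf"],2),np.round(d["rect"]).tolist()) for d in r], proj("wrist",(615,-297,85),T).round(), proj("wrist",(615,-297,93),T).round())
E
```

```text
clock: 21.65
eef_pos: [637.6, -296.6, 27.5]
eef_rot: [-3.125, 0.55, 3.093]
wrist_force: [-0.5, -0.1, -0.4]
finger_gap: 94.0
finger_force: 0.0
tcp [ 634.6 -298.6   26. ] shift [ 0.066 -0.042 -0.003] G now [ 618.  -295.1   59.6] [-0.6   0.56  1.65  0.56  0.51 -2.55]
[(0.98, [313.0, 237.0, 116.0, 151.0]), (0.97, [510.0, 62.0, 261.0, 123.0]), (0.82, [557.0, 210.0, 164.0, 152.0]), (0.74, [368.0, 281.0, 72.0, 73.0])] [314. 288.] [314. 302.]
```

```bash
python3 -m jog '[[94,[0.06,-0.03,0],0],[60,[0,0,0],0],[55,[0,0,0],0],[55,[0,0,0],0],[55,[0,0,0],0],[55,[0,0,0],0],[55,[0,0,0],0],[55,[0,0,0],0]]' 25
```

```text
clock: 22.55
eef_pos: [635.9, -298.4, 29.1]
eef_rot: [-3.123, 0.551, 3.093]
wrist_force: [-1.8, -1.2, 3.3]
finger_gap: 64.2
finger_force: 25.0
```

```bash
python3 -m jog '[[55,[-0.125,-0.004,-0.203],0],[55,[-0.125,-0.004,-0.203],0],[55,[-0.125,-0.004,-0.203],0],[55,[-0.125,-0.004,-0.203],0],[55,[0,0,0],0]]'; python3 -c "
from cell import *
print(read_state()['joints'].round(2),read_state()['moment'].round(2))"
```

```text
clock: 23.05
eef_pos: [636.6, -298.7, 79.1]
eef_rot: [-3.121, 0.553, 3.094]
wrist_force: [0.5, -0.3, -4.6]
finger_gap: 63.9
finger_force: 24.9
[-0.6   0.48  1.63  0.48  0.59 -2.46] [0.04 0.64 0.01]
```

```bash
python3 -m jog '[[55,[-0.14,-0.004,-0.228],0],[55,[-0.16,-0.004,-0.26],0],[55,[-0.2,-0.004,-0.325],0],[55,[-0.25,-0.004,-0.406],0],[55,[-0.25,-0.004,-0.406],0],[55,[0,0,0],0]]'; python3 go.py 550 105 205; python3 -c "
from cell import *
print(read_state()['joints'].round(2),read_state()['moment'].round(2))"
```

```text
clock: 23.65
eef_pos: [637.2, -298.5, 176.8]
eef_rot: [-3.119, 0.556, 3.095]
wrist_force: [0.3, 0.1, -4.6]
finger_gap: 64.1
finger_force: 24.9
tcp [569.8 103.2 173.1] shift [ 1.504  7.942 -1.024] G now [ 617.4 -296.8  208.7] [-0.6   0.37  1.55  0.38  0.76 -2.33]
[-0.6   0.37  1.55  0.38  0.76 -2.33] [0.05 0.64 0.03]
```

```bash
python3 -m jog '[[55,[0.107,0.3,-0.073],0],[55,[0.107,0.5,-0.073],0],[55,[0.107,0.6,-0.073],0],[55,[0.107,0.6,-0.073],0],[55,[0.107,0.6,-0.073],0],[55,[0.107,0.6,-0.073],0],[55,[0.107,0.6,-0.073],0],[55,[0.107,0.6,-0.073],0],[55,[0.107,0.6,-0.073],0],[55,[0.107,0.6,-0.073],0],[55,[0.107,0.6,-0.073],0],[55,[0.107,0.6,-0.073],0],[55,[0.107,0.6,-0.073],0],[55,[0.107,0.4,-0.073],0],[55,[0,0.1,0],0],[55,[0,0,0],0]]'; python3 go.py 640 103 133; python3 -c "
from cell import *
s=read_state();print(s['joints'].round(2),s['eef_rot'],s['wrist_force'])"
```

```text
clock: 25.25
eef_pos: [568.4, 102.4, 169.5]
eef_rot: [-3.123, 0.549, 3.094]
wrist_force: [-0.6, 0.2, -4.4]
finger_gap: 63.8
finger_force: 24.9
tcp [659.6 101.4 100.9] shift [-0.837  0.106  2.119] G now [548.9 104.  201.6] [ 0.19  0.09  1.91 -0.24  0.62 -1.18]
[ 0.19  0.09  1.91 -0.24  0.62 -1.18] [-3.12319256  0.54927293  3.09407112] [-0.57403881  0.23274374 -4.43197923]
```

```bash
python3 -m jog '[[55,[-0.14,0.018,0.353],0],[55,[-0.14,0.018,0.353],0],[55,[-0.14,0.018,0.353],0],[55,[-0.14,0.018,0.353],0],[55,[-0.14,0.018,0.353],0],[55,[-0.14,0.018,0.353],0],[55,[0,0,0],0]]'; python3 go.py 688 103 72
python3 - <<'E'
from h import *
im=camera("scene"); T=T_of("wrist"); w=camera("wrist")
c=np.zeros((560,640,3),np.uint8); c[:320]=w[80:]; c[320:,:420]=cv2.resize(im[130:210,260:365],(420,240),interpolation=3); save("pics/c7.png",c)
print(proj("wrist",(642,103,20),T).round(),proj("wrist",(667,103,218),T).round())
E
```

```text
clock: 25.95
eef_pos: [660.3, 99.2, 99.5]
eef_rot: [-3.123, 0.547, 3.091]
wrist_force: [0.5, 0.1, -3.0]
finger_gap: 64.0
finger_force: 25.0
tcp [707.5 101.3  39.9] shift [-0.183  0.117  1.505] G now [640.8 100.9 131.6] [ 0.15  0.38  1.73 -0.25  0.51 -1.18]
[323. 136.] [323. 436.]
```

View pics/c7.png

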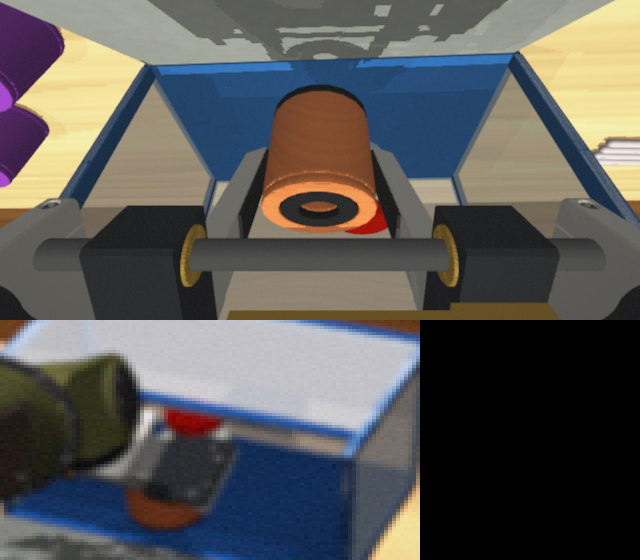

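The view shows the spool held upright between the fingers at (320,120). The box floor's front edge is at about row 142 of the wrist image, and the jar cap lies further back. Now the final entry.

```bash
python3 -m jog '[[55,[-0.036,0.02,0.26],0],[55,[-0.036,0.02,0.26],0],[55,[-0.036,0.02,0.26],0],[55,[-0.036,0.02,0.26],0],[55,[-0.036,0.02,0.26],0],[55,[-0.036,0.02,0.26],0],[55,[0,0,0],0]]'; python3 go.py 693 103 66
```

```text
clock: 26.75
eef_pos: [709.8, 102.5, 40.1]
eef_rot: [-3.123, 0.549, 3.092]
wrist_force: [-0.4, -0.3, -4.6]
finger_gap: 64.1
finger_force: 25.0
tcp [712.6 101.3  33.9] shift [ 0.017 -0.018  0.135] G now [690.3 104.2  72.2] [ 0.14  0.56  1.62 -0.28  0.44 -1.15]
```

```bash
python3 -m jog '[[55,[0.02,0,0.035],0],[55,[0.02,0,0.035],0],[55,[0,0,0],0]]'; python3 -m jog '[[55,[0.02,0,0.034],0],[55,[0,0,0],0]]'
```

```text
clock: 27.05
eef_pos: [710.0, 102.9, 37.2]
eef_rot: [-3.123, 0.55, 3.093]
wrist_force: [-0.8, -0.3, -2.9]
finger_gap: 64.1
finger_force: 25.0
clock: 27.25
eef_pos: [710.2, 102.9, 34.8]
eef_rot: [-3.123, 0.55, 3.093]
wrist_force: [0.0, 0.1, -3.9]
finger_gap: 64.0
finger_force: 25.0
```

```bash
python3 -m jog '[[55,[0.02,0,0.034],0],[55,[0,0,0],0]]'; python3 -m jog '[[55,[0.02,0,0.034],0],[55,[0,0,0],0]]'; python3 -m jog '[[55,[0.01,0,0.017],0],[55,[0,0,0],0]]'
```

```text
clock: 27.45
eef_pos: [711.0, 103.0, 34.1]
eef_rot: [-3.124, 0.552, 3.093]
wrist_force: [-2.8, -0.7, 4.1]
finger_gap: 63.8
finger_force: 25.0
clock: 27.65
eef_pos: [711.8, 103.1, 34.0]
eef_rot: [-3.124, 0.555, 3.093]
wrist_force: [-12.4, -2.2, 18.5]
finger_gap: 64.7
finger_force: 25.1
clock: 27.85
eef_pos: [712.2, 103.2, 34.0]
eef_rot: [-3.124, 0.556, 3.093]
wrist_force: [-18.7, -1.8, 25.9]
finger_gap: 63.6
finger_force: 25.1
```

```bash
python3 -m jog '[[55,[-0.03,0,-0.05],0],[64,[0,0,0],0],[80,[0,0,0],0],[94,[0,0,0],0],[94,[0,0,0],0],[94,[0,0,0],0],[94,[0,0,0],0]]'
python3 - <<'E'
from h import *
print(read_state()["finger_gap"],read_state()["wrist_force"])
for n in("scene","wrist"):
    camera(n); print(n,[(round(d["conf"],2),np.round(d["rect"]).tolist()) for d in regions_of(n,"copper_spool")][:5])
print(proj("wrist",(692,103,90)),proj("scene",(692,103,60)))
E
```

```text
clock: 28.55
eef_pos: [710.4, 102.9, 32.7]
eef_rot: [-3.123, 0.55, 3.093]
wrist_force: [0.6, 0.6, -0.4]
finger_gap: 93.8
finger_force: 0.0
93.79063151676536 [ 0.63550343  0.63712326 -0.36473751]
scene [(0.9, [374.0, 234.0, 20.0, 31.0]), (0.86, [388.0, 268.0, 24.0, 32.0]), (0.67, [412.0, 214.0, 18.0, 38.0])]
wrist [(0.95, [319.0, 241.0, 115.0, 150.0])]
[315.31862646 290.69287931] [306.55985068 189.22330683]
```

```bash
python3 -m jog '[[94,[0.02,0,-0.2],0],[94,[0.036,0,-0.26],0],[94,[0.036,0,-0.26],0],[94,[0.036,0,-0.26],0],[94,[0.036,0,-0.26],0],[94,[0.036,0,-0.26],0],[94,[0.14,0,-0.353],0],[94,[0.14,0,-0.353],0],[94,[0.14,0,-0.353],0],[94,[0.14,0,-0.353],0],[94,[0.14,0,-0.353],0],[94,[0.14,0,-0.353],0],[94,[0,0,0],0]]'
python3 - <<'E'
from h import *
s=read_state(); T=T_of("wrist"); w=camera("wrist"); sc=camera("scene")
print(s["eef_pos"],[(round(d["conf"],2),np.round(d["rect"]).tolist()) for d in regions_of("wrist","copper_spool")][:3])
print("top",proj("wrist",(692,103,90),T).round(),"hinge",proj("wrist",(642,103,20),T).round(),"bottom",proj("wrist",(692,103,20),T).round())
c=np.zeros((560,640,3),np.uint8); c[:320]=w[:320]; c[320:,:420]=cv2.resize(sc[150:250,240:415],(420,240),interpolation=3); save("pics/c8.png",c)
M=R.from_euler("xyz",s["eef_rot"]).as_matrix(); print(M.round(3).tolist())
E
```

```text
clock: 30.05
eef_pos: [571.2, 113.4, 161.9]
eef_rot: [-3.124, 0.553, 3.093]
wrist_force: [-1.5, -0.8, -0.4]
finger_gap: 93.7
finger_force: 0.0
[571.1940191  113.35761439 161.91974977] [(0.81, [82.0, 165.0, 94.0, 79.0]), (0.8, [317.0, 214.0, 54.0, 73.0]), (0.57, [66.0, 230.0, 75.0, 58.0])]
top [317. 238.] hinge [315. 165.] bottom [318. 193.]
[[-0.85, 0.058, 0.524], [0.041, 0.998, -0.043], [-0.525, -0.015, -0.851]]
```

View pics/c8.png

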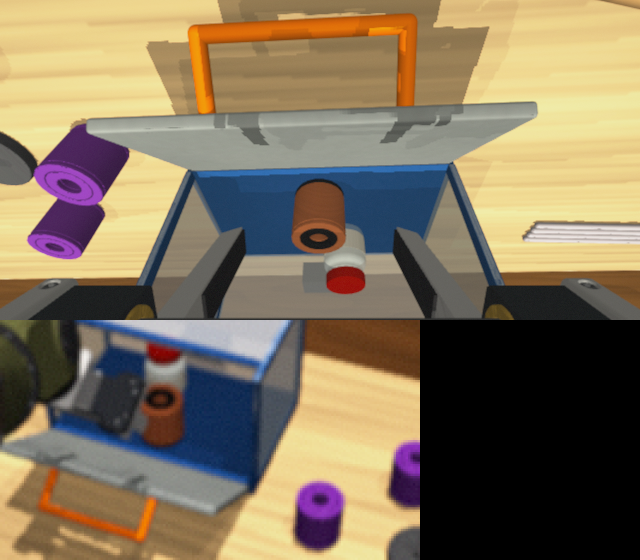

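The picture shows the spool upright inside at (318,215), well behind the hinge edge at row ~168, with the jar undisturbed behind it and the handle bar at row 28. Now I turn a quarter and take the handle again to close the flap.

```bash
python3 -m jog '[[26,[0,0,-0.3],0],[26,[0,0,-0.1],0.0455],[26,[0,0,-0.1],0.0455],[26,[0,0,-0.1],0.0455],[26,[0,0,-0.1],0.0455],[26,[0,0,-0.1],0.0455],[26,[0,0,-0.1],0.0455],[26,[0,0,-0.1],0.0455],[26,[0,0,-0.1],0.0455],[26,[0,0,-0.1],0.0455],[26,[0,0,-0.1],0.0455],[26,[0,0,-0.1],0.0455],[26,[0,0,0],0]]'
python3 - <<'E'
from h import *
s=read_state(); M=R.from_euler("xyz",s["eef_rot"]).as_matrix(); print(M.round(3).tolist(),s["eef_pos"])
bar=np.array([467.8,105,78.2]); tz=M[:,2]
print("hover",((M.T@(bar-63*tz-s["eef_pos"]))/50).round(3),"to grip z +2.0", s["joints"].round(2))
E
```

```text
clock: 31.5
eef_pos: [535.7, 116.0, 219.3]
eef_rot: [2.591, 0.014, 1.509]
wrist_force: [1.1, -0.1, -0.4]
finger_gap: 26.0
finger_force: 0.0
[[0.062, 0.851, 0.521], [0.998, -0.046, -0.044], [-0.014, 0.523, -0.852]] [535.68026364 116.01547547 219.30911433]
hover [-0.266 -2.621  0.448] to grip z +2.0 [ 0.23 -0.03  1.91 -0.24  0.75  0.43]
```

```bash
python3 -m jog '[[36,[-0.044,-0.437,0.075],0],[36,[-0.044,-0.437,0.075],0],[36,[-0.044,-0.437,0.075],0],[36,[-0.044,-0.437,0.075],0],[36,[-0.044,-0.437,0.075],0],[36,[-0.044,-0.437,0.075],0],[36,[0,0,0],0]]'
python3 - <<'E'
from h import *
s=read_state(); M=R.from_euler("xyz",s["eef_rot"]).as_matrix()
bar=np.array([467.8,105,78.2]); print(((M.T@(bar+37*M[:,2]-s["eef_pos"]))/50).round(3))
T=T_of("wrist"); w=camera("wrist"); h=cv2.cvtColor(w,cv2.COLOR_RGB2HSV); m=(h[...,0]>=8)&(h[...,0]<=18)&(h[...,1]>200)&(h[...,2]>130)
for r in range(20,300,30):
    c=np.nonzero(m[r])[0]
    if len(c): print(r,c.min(),c.max(),len(c))
for y in(175,140,105,70,35): print(y,proj("wrist",(467.8,y,78.2),T).round())
E
```

```text
clock: 32.2
eef_pos: [433.0, 107.2, 129.8]
eef_rot: [2.595, 0.018, 1.515]
wrist_force: [-0.0, 0.4, 0.1]
finger_gap: 36.3
finger_force: 0.0
[0.014 0.059 1.985]
140 316 328 9
170 317 329 9
200 318 329 10
230 319 330 10
260 320 348 29
175 [319. 121.]
140 [320. 162.]
105 [322. 200.]
70 [323. 235.]
35 [324. 267.]
```

```bash
python3 -m jog '[[36,[0,0.03,0.4],0],[36,[0,0.04,0.4],0],[36,[0,0,0.4],0],[36,[0,0,0.4],0],[36,[0,0,0.385],0],[36,[0,0,0],0],[0,[0,0,0],0],[0,[0,0,0],0],[0,[0,0,0],0],[0,[0,0,0],0],[0,[0,0,0],0],[0,[0,0,0],0]]' 15
python3 - <<'E'
from h import *
s=read_state(); M=R.from_euler("xyz",s["eef_rot"]).as_matrix(); p=s["eef_pos"]-37*M[:,2]; print(p,M.round(3).tolist())
H=np.array([642,105,20.]); r=p-H; th=np.arctan2(-r[0],r[2])-np.arctan2(62,172); print("theta",th,"radius",np.hypot(r[0],r[2]))
f=lambda t:np.array([-62*np.cos(t)-172*np.sin(t),0,172*np.cos(t)-62*np.sin(t)])
ts=np.r_[th,.75,.6,.45,.3,.15,0,-.03]
for a,b in zip(ts,ts[1:]): print(round(b,2),((M.T@(f(b)-f(a)))/50).round(3))
E
```

```text
clock: 33.45
eef_pos: [487.1, 102.6, 48.2]
eef_rot: [2.595, 0.017, 1.511]
wrist_force: [-15.1, 0.3, -0.3]
finger_gap: 11.5
finger_force: 15.1
[467.927637   104.23769494  79.79398519] [[0.06, 0.853, 0.518], [0.998, -0.042, -0.046], [-0.017, 0.519, -0.854]]
theta 0.8939559151276673 radius 184.05572043411397
0.75 [ 0.004  0.427 -0.307]
0.6 [ 0.009  0.487 -0.251]
0.45 [ 0.014  0.519 -0.175]
0.3 [ 0.019  0.539 -0.096]
0.15 [ 0.023  0.547 -0.014]
0.0 [0.026 0.543 0.068]
-0.03 [0.006 0.107 0.023]
```

```bash
python3 -m jog '[[0,[0.002,0.214,-0.153],0],[0,[0.002,0.213,-0.154],0],[0,[0.005,0.244,-0.126],0],[0,[0.005,0.243,-0.125],0],[0,[0.007,0.26,-0.088],0],[0,[0.007,0.26,-0.087],0],[0,[0.01,0.27,-0.048],0],[0,[0.01,0.27,-0.048],0],[0,[0.011,0.273,-0.007],0],[0,[0.011,0.273,-0.007],0],[0,[0.013,0.18,0.022],0],[0,[0,0,0],0]]' 12
python3 - <<'E'
from h import *
s=read_state(); M=R.from_euler("xyz",s["eef_rot"]).as_matrix(); p=s["eef_pos"]-37*M[:,2]; r=p-np.array([642,105,20.])
print("theta",np.arctan2(-r[0],r[2])-np.arctan2(62,172),np.hypot(r[0],r[2]))
E
```

```text
clock: 34.65
eef_pos: [584.0, 103.0, 156.3]
eef_rot: [2.589, 0.015, 1.511]
wrist_force: [0.5, -5.0, 6.6]
finger_gap: 11.5
finger_force: 11.9
theta 0.08600620765619116 184.7565789692901
```

```bash
python3 -m jog '[[0,[0.01,0.15,0.02],0],[0,[0.01,0.15,0.025],0],[0,[0,0,0],0]]'; python3 -m jog '[[0,[0.003,0.06,0.01],0],[0,[0,0,0],0]]';  python3 -m jog '[[0,[0.003,0.06,0.01],0],[0,[0,0,0],0]]'
```

```text
clock: 34.95
eef_pos: [597.6, 103.1, 161.7]
eef_rot: [2.59, 0.015, 1.511]
wrist_force: [1.9, -5.1, 3.3]
finger_gap: 11.4
finger_force: 11.9
clock: 35.15
eef_pos: [599.9, 103.1, 162.5]
eef_rot: [2.591, 0.015, 1.511]
wrist_force: [-1.4, -5.3, 2.0]
finger_gap: 11.6
finger_force: 11.9
clock: 35.35
eef_pos: [601.6, 103.2, 162.8]
eef_rot: [2.593, 0.016, 1.511]
wrist_force: [-10.0, -4.1, 3.0]
finger_gap: 11.6
finger_force: 12.0
```

```bash
python3 -m jog '[[0,[0.003,0.06,0.01],0],[0,[0,0,0],0]]'; python3 -m jog '[[0,[0,-0.06,-0.01],0],[36,[0,0,0],0],[36,[0,0,0],0],[36,[0,0,0],0],[36,[0,0,0],0]]'
```

```text
clock: 35.55
eef_pos: [602.3, 103.3, 161.7]
eef_rot: [2.599, 0.016, 1.511]
wrist_force: [-23.8, -2.3, 0.9]
finger_gap: 11.6
finger_force: 12.0
clock: 36.05
eef_pos: [603.0, 103.7, 163.3]
eef_rot: [2.59, 0.014, 1.511]
wrist_force: [0.1, 1.0, -0.5]
finger_gap: 35.7
finger_force: 0.0
```

```bash
python3 -m jog '[[36,[0,0,-0.4],0],[36,[0,0,-0.6],0],[36,[0,0,-0.8],0],[36,[0,0,-0.8],0],[36,[0,0,-0.8],0],[36,[0,0,0],0]]'
python3 - <<'E'
from h import *
T=T_of("wrist"); w=camera("wrist"); t=camera("top"); sc=camera("scene")
def om(im,box):
    h=cv2.cvtColor(im,cv2.COLOR_RGB2HSV); m=(h[...,0]>=8)&(h[...,0]<=18)&(h[...,1]>200)&(h[...,2]>130)
    z=np.zeros_like(m); z[box[0]:box[1],box[2]:box[3]]=1; return m&z
m=om(t,(180,260,250,330)); print("top bar rows",[np.nonzero(m[:,c])[0].tolist() for c in(275,290,303)])
for th in(0,.06): print(th,proj("top",(642-62*np.cos(th)-172*np.sin(th),105,20+172*np.cos(th)-62*np.sin(th))).round(1))
save("pics/t9.png",t); save("pics/s9.png",sc)
c=np.zeros((560,640,3),np.uint8); c[:320]=w[:320]; c[320:,:320]=cv2.resize(sc[120:240,240:400],(320,240),interpolation=3); c[320:,320:]=cv2.resize(t[110:230,220:380],(320,240),interpolation=3); save("pics/c9.png",c)
print([(round(d["conf"],2),np.round(d["rect"]).tolist()) for d in regions_of("scene","hammer")+regions_of("scene","steel_tube")])
E
```

```text
clock: 36.65
eef_pos: [514.0, 111.7, 313.4]
eef_rot: [2.583, 0.012, 1.512]
wrist_force: [0.3, -0.1, -0.5]
finger_gap: 36.2
finger_force: 0.0
top bar rows [[208, 209, 210], [208, 209], [208, 209]]
0 [287.4 209.9]
0.06 [287.6 213.4]
[(0.63, [216.0, 227.0, 18.0, 14.0]), (0.76, [461.0, 236.0, 30.0, 49.0]), (0.3, [421.0, 282.0, 25.0, 30.0])]
```

View pics/c9.png

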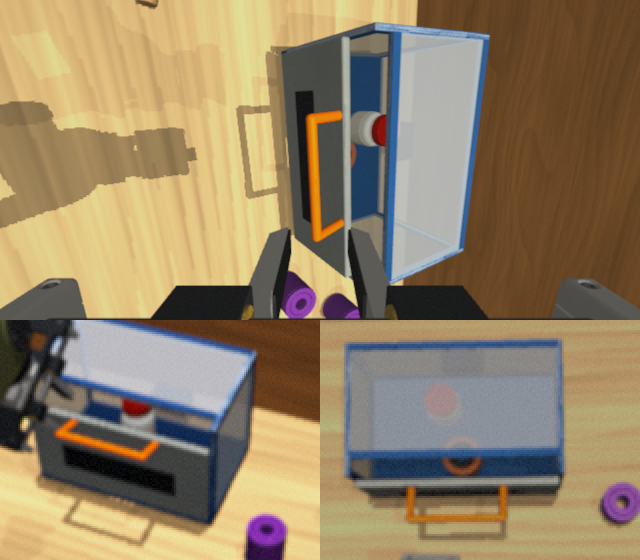

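The last view shows the flap shut, with its bar at top row ~209 (the shut prediction is 209.9). The spool stands upright behind it as a round ring at about top pixel (291,179), the jar is in place, and the gripper is clear.

```bash
python3 -c "
from cell import *
print(sign_off())"
```

```text
the job is handed in; nothing more can be done
None
```

The job is handed in after about 37 s of the 72 s allowed: the copper spool stands upright on the box floor, the flap is fully shut, and no contact with the grey spool, tube, hammer or jar was seen (the sign-off returned no verdict).

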